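# Shim the gap of a clamping fixture and hold it closed

### The arm

A 6-joint arm with a two-finger parallel gripper is mounted at the origin on a cart in front of the work surface, level with it; the furniture and walls round the work are solid. World frame = base frame: x ahead of the robot, y to its left, z up, the work surface at z = 0. Lengths are in m, angles in rad, forces in N, time in s.
With the tool pointing down it reaches from about 0.35 to 0.975 m from the base axis. Payload 4.9 kg.
Tool frame: the origin (TCP) lies between the finger pads; the fingertips stand 25 mm ahead of it and the grasp point (between the pads) lies 6 mm ahead of it; z points along the fingers, y is the line along which they close (so a half turn about z gives the same grasp; the last joint's range is limited). The gripper opens to 85 mm and grips with 20 to 120 N. Pads are 22 mm wide; open, the fingers measure 114 mm over their backs; the gripper's body (76 mm by 85 mm) begins 54 mm behind the grasp point. The pads swing forward as they close: fully open they stand 13 mm farther back than shut.
Start: joints at [0.687, 0.053, 1.613, -0, 1.476, -0.119], TCP at [0.433, 0.451, 0.256] pointing down, gripper open.
Joint ranges: [-3.01, 3.01], [-1.01, 2.22], [0.06, 2.58], [-1.02, 4.17], [0.09, 2.62], [-3.14, 3.14]. Speed limits (rad/s): [2.57, 2.57, 3.14, 3.14, 3.14, 3.14].

### API

Orientations are given as a unit quaternion [w, x, y, z].
In Python, from plant import manip gives the robot as it stands.
- The arm moves only by the shell command python3 -m inch 'ROWS'. ROWS is JSON, a list of rows, each a list of 3 entries, a list of its own where there are three numbers: the shift along the tool's x, y, z in m, then the turn, a rotation vector about the tool's x, y, z in rad, then the opening, from 0 (shut) to 1 (fully open). A call has 1 to 8 rows; each row shifts and turns the commanded pose from where the row before left it, along the tool's axes as they then stand; what a row does not reach is not made up. A row lasts 1/10 s, in which the tool goes at most 50 mm and 8.59 degrees, less where a joint would pass 70% of its speed; a pose out of reach is approached as far as the arm can. A call with a gripper value outside its range is refused whole. The fingers move at their own pace and stop on an object; the grip force is fixed at half the most. Time passes only in rows, so rows that do not move let the fingers close. It gives the time, the measured TCP pose, the force, the opening and the grip force at its end, in the units of the state.
- manip.state(): the state, without advancing time (a new reading comes with each control period).
- manip.grab_frame(name): name is "side" or "top" or "wrist"; returns (picture, depth): 400x640x3 uint8, red, green, blue; 400x640 float32, m along the optical axis (not along the pixel's ray), 0 where there is no reading.
- manip.camera_params(name): a dict with "camera_matrix" (3x3 intrinsics, pixels), "rvec" (rotation vector, rad) and "tvec" (3), from world to camera coordinates, as OpenCV has them. Camera axes: x right, y down, z forward; pixel columns grow to the right and rows downward; lengths in m; the calibration is good to about 2 mm. The wrist camera is an equidistant fisheye: a pixel r from the principal point sees the ray r / f radians off the axis. A picture is of the moment at which its call begins: read the wrist's pose just before it. camera_params takes no time and is no camera call; for the wrist camera it gives the pose at the moment of the call.
- manip.job_done(): hands the job in; it is judged then, once.
Trained networks look in the newest picture that a camera, given by its name, has taken for a name from the list of things; names that differ only in an ending like _2 or _b are one class to them, and where a whole thing is asked for, a point or a joint stands for the part that bears it (a point fixed in the world has none). Each returns a list of dicts, best first, with "score" (0 to 1); they miss things now and then, are a little off and sometimes report something else, mostly with a low value. They report only what shows in the picture. A call takes as long as a camera call. They do not tell look-alikes from the thing itself.
- manip.look_for(camera, label): "point" ([x, y, z] in m, in world coordinates, good to about 4 mm: the middle of the surface that is visible of it).
The state is a dict: "time": time; "joint_pos": joint angles; "joint_vel": joint speeds; "joint_efforts": joint torques, N m; "tool_pos": TCP position; "tool_rot": TCP orientation; "contact_force": force on the tool from outside, world axes, zero at the start; "ft_torque": the same for the moment, N m; "gripper_width": opening from 0.0 (shut) to 1.0 (fully open); "grasp_force": force on a finger pad.
Only numpy, scipy, OpenCV 4.12 (cv2) and the standard library are available. Lean on these libraries where they do the work, as an engineer would, in place of code of your own. Each camera call takes 0.05 s, during which the arm holds its last target. There are 200 camera calls.

### The job

Seat the loose end stop on the two dowel pins of the fixture, flat on the base plate. One spacer block already stands in the gap before the sliding jaw: stand more of them upright beside it, between it and the end stop, adding as many as it takes for the jaw's short stroke to close on them. Finish while holding: push the jaw with the gripper so that it nips the stack firmly against the end stop, and keep it pushed there, because its spring would open the gap again.

Things in the scene. Friction and masses are not known exactly. Their poses are not given: they have to be found in the camera images.
- fixture: the fixed dark steel base plate, 250 long (its x) x 96 wide (y) x 12 mm thick. Origin at the centre of its underside, on the surface; z up. Dowels for the end stop towards its +x end, sliding jaw towards its -x end; the gap between them runs along its x on the centre line y = 0
- seat (a point): point on the plate's top face (12 mm above the surface) midway between two upright dowel pins, 80 mm along the fixture's x from its origin; axes as the fixture's. Pins 8 mm across, 10 mm high, tapered tips, at y = +26 and -26 mm from here
- end_stop: loose steel stop, about 0.35 kg: foot 30 thick (its x) x 72 wide (y) x 14 mm high with upright 10 mm through holes at y = +26 and -26 mm; on it a central block 30 (x) x 36 mm (y), top at 38 mm. Same either way round. Origin at the centre of its underside, z up; starts upright on the surface. Seated: origin at the seat, its face 15 mm to the -x side of it
- slide: low aluminium rail fixed on the plate's centre line, at a varying place, so the whole gap from stop to jaw is 37 to 67 mm. Origin on the plate's top face, under the jaw's front face when the jaw is fully back; axes as the fixture's. Rail from 14 to 88 mm behind its origin (-x), 36 mm wide, 14 mm high
- jaw: steel jaw on the rail; origin under its front face, at the slide's origin when fully back. Slides at most 22 mm to +x (to the end stop); a spring (1.5 N, 5 N at full stroke) returns it. Face 44 wide (y), 2 to 38 mm above the origin. Behind it an upright push plate 8 thick, 40 mm wide, back face 40 mm behind the origin, top 60 mm above it; free room for fingers behind it above the rail
- spacer_1: one of four alike upright steel spacers, about 0.15 kg: body 16 thick (its x) x 36 wide (y) x 40 mm high; on top a central grip tab 8 thick (x) x 24 wide (y) x 22 mm high, 62 mm overall. Origin at the centre of its underside, z up. Starts standing on the surface. Grip the tab across its 24 mm width, tips above the body, to keep clear of neighbours in the stack
- spacer_2: one of four alike upright steel spacers, about 0.15 kg: body 16 thick (its x) x 36 wide (y) x 40 mm high; on top a central grip tab 8 thick (x) x 24 wide (y) x 22 mm high, 62 mm overall. Origin at the centre of its underside, z up. Starts standing on the surface. Grip the tab across its 24 mm width, tips above the body, to keep clear of neighbours in the stack
- spacer_3: one of four alike upright steel spacers, about 0.15 kg: body 16 thick (its x) x 36 wide (y) x 40 mm high; on top a central grip tab 8 thick (x) x 24 wide (y) x 22 mm high, 62 mm overall. Origin at the centre of its underside, z up. Starts standing on the surface. Grip the tab across its 24 mm width, tips above the body, to keep clear of neighbours in the stack
- spacer_4: one of four alike upright steel spacers, about 0.15 kg: body 16 thick (its x) x 36 wide (y) x 40 mm high; on top a central grip tab 8 thick (x) x 24 wide (y) x 22 mm high, 62 mm overall. Origin at the centre of its underside, z up. This one starts in the gap, 1 mm before the jaw. Grip the tab across its 24 mm width, tips above the body, to keep clear of neighbours in the stack
Mind the look-alikes: they are no part of the job. Leave any black look-alike of the spacer_3 alone.

How it is judged:
On the way:
1. the end stop is seated on both dowels, flat on the base plate (horizontal distance between end_stop and seat below 0.003 m and z of end_stop in the frame of seat between -0.002 and 0.002 m and angle between end_stop's own z axis and vertical below 0.06 rad and angle between the x axis of end_stop and the x axis of fixture, either way round below 0.08 rad), for 0.2 s.
At the end, for the whole second after the job is handed in: End stop seated (3 mm sideways, 2 mm high, square). Gripper on jaw, jaw on a spacer, spacer on end stop: each over 3 N; jaw at rest. Every spacer in the gap upright on the plate (4 mm, 0.09 rad), square within 0.12 rad, within 10 mm of the centre line. Spares anywhere else (all of step 1 and (y of spacer_1 in the frame of fixture above 0.055 m or y of spacer_1 in the frame of fixture below -0.055 m or x of spacer_1 in the frame of fixture above 0.09 m or x of spacer_1 in the frame of slide below -0.03 m or (angle between spacer_1's own z axis and vertical below 0.09 rad and angle between the x axis of spacer_1 and the x axis of fixture, either way round below 0.12 rad and z of spacer_1 in the frame of fixture below 0.016 m and y of spacer_1 in the frame of fixture between -0.01 and 0.01 m)) and (y of spacer_2 in the frame of fixture above 0.055 m or y of spacer_2 in the frame of fixture below -0.055 m or x of spacer_2 in the frame of fixture above 0.09 m or x of spacer_2 in the frame of slide below -0.03 m or (angle between spacer_2's own z axis and vertical below 0.09 rad and angle between the x axis of spacer_2 and the x axis of fixture, either way round below 0.12 rad and z of spacer_2 in the frame of fixture below 0.016 m and y of spacer_2 in the frame of fixture between -0.01 and 0.01 m)) and (y of spacer_3 in the frame of fixture above 0.055 m or y of spacer_3 in the frame of fixture below -0.055 m or x of spacer_3 in the frame of fixture above 0.09 m or x of spacer_3 in the frame of slide below -0.03 m or (angle between spacer_3's own z axis and vertical below 0.09 rad and angle between the x axis of spacer_3 and the x axis of fixture, either way round below 0.12 rad and z of spacer_3 in the frame of fixture below 0.016 m and y of spacer_3 in the frame of fixture between -0.01 and 0.01 m)) and (y of spacer_4 in the frame of fixture above 0.055 m or y of spacer_4 in the frame of fixture below -0.055 m or x of spacer_4 in the frame of fixture above 0.09 m or x of spacer_4 in the frame of slide below -0.03 m or (angle between spacer_4's own z axis and vertical below 0.09 rad and angle between the x axis of spacer_4 and the x axis of fixture, either way round below 0.12 rad and z of spacer_4 in the frame of fixture below 0.016 m and y of spacer_4 in the frame of fixture between -0.01 and 0.01 m)) and (contact force between jaw and spacer_1 above 3 N or contact force between jaw and spacer_2 above 3 N or contact force between jaw and spacer_3 above 3 N or contact force between jaw and spacer_4 above 3 N) and (contact force between end_stop and spacer_1 above 3 N or contact force between end_stop and spacer_2 above 3 N or contact force between end_stop and spacer_3 above 3 N or contact force between end_stop and spacer_4 above 3 N) and contact force between the fingers and jaw above 3 N and linear speed of jaw below 0.005 m/s); the arm keeps its last pose, push and grip.
It also fails if it takes over 72 s, if anything falls off the work surface, if the arm or the gripper's body presses on something with over 40 N, if the wrist force passes 120 N, or if a joint passes its speed limit or range.

## Working session

There is one attempt and no reset: what is moved stays moved. The work goes in short steps, Python scripts to look and compute and a shell command to move; the robot and the scene stay as the last step left them, time stands still between calls to the robot, and variables do not carry over. Pictures are saved under pics/ and viewed, at most 10 in all, crops included, and the job is handed in when it is done.

```bash
ls; mkdir -p pics; python3 - <<'E'
from plant import manip
import cv2,numpy as np
s=manip.state();print({k:np.round(v,3).tolist() for k,v in s.items()})
for c in ["top","side"]:
    im,d=manip.grab_frame(c);np.savez(f'pics/{c}0.npz',im=im,d=d);cv2.imwrite(f'pics/{c}0.png',im[...,::-1])
    p=manip.camera_params(c);print(c,p)
    for l in ["fixture","end_stop","slide","jaw","spacer_1"]:
        print(l,[(round(r['score'],2),np.round(r['point'],3).tolist()) for r in manip.look_for(c,l)][:7])
E
```

```text
pics
{'time': 0.0, 'joint_pos': [0.687, 0.053, 1.614, 0.0, 1.476, -0.119], 'joint_vel': [-0.002, -0.0, 0.0, -0.002, 0.0, -0.001], 'joint_efforts': [0.001, -39.368, -37.017, 0.0, 0.007, 0.0], 'tool_pos': [0.432, 0.451, 0.255], 'tool_rot': [-0.001, 0.373, 0.928, -0.001], 'contact_force': [-0.683, -0.456, -0.264], 'ft_torque': [-0.025, 0.006, -0.017], 'grasp_force': 0.0, 'gripper_width': 0.999}
top {'camera_matrix': array([[463.63564123,   0.        , 317.62776425],
       [  0.        , 463.63564123, 196.20230115],
       [  0.        ,   0.        ,   1.        ]]), 'rvec': array([ 2.14342993, -2.18309393,  0.17824844]), 'tvec': array([-0.01188982,  0.52501043,  0.92442193])}
fixture [(0.86, [0.507, -0.221, 0.012])]
end_stop [(0.76, [0.44, 0.017, 0.037])]
slide [(0.8, [0.51, -0.24, 0.037])]
jaw []
spacer_1 [(0.75, [0.436, 0.198, 0.041]), (0.69, [0.517, 0.043, 0.042]), (0.69, [0.561, -0.03, 0.04]), (0.63, [0.614, 0.118, 0.039]), (0.51, [0.502, -0.196, 0.053]), (0.23, [0.506, -0.23, 0.048])]
side {'camera_matrix': array([[489.20712874,   0.        , 318.63802457],
       [  0.        , 489.20712874, 203.66063038],
       [  0.        ,   0.        ,   1.        ]]), 'rvec': array([ 2.46487166,  0.81590663, -0.21536545]), 'tvec': array([-0.40047702, -0.24630243,  1.12254718])}
fixture [(0.79, [0.516, -0.256, 0.01])]
end_stop [(0.66, [0.454, 0.002, 0.024])]
slide [(0.77, [0.513, -0.245, 0.029])]
jaw [(0.75, [0.514, -0.253, 0.01]), (0.56, [0.513, -0.224, 0.048]), (0.56, [0.452, 0.004, 0.024])]
spacer_1 [(0.83, [0.517, -0.2, 0.048]), (0.75, [0.623, 0.11, 0.042]), (0.57, [0.526, 0.041, 0.041]), (0.56, [0.571, -0.044, 0.039])]
```

View pics/top0.png

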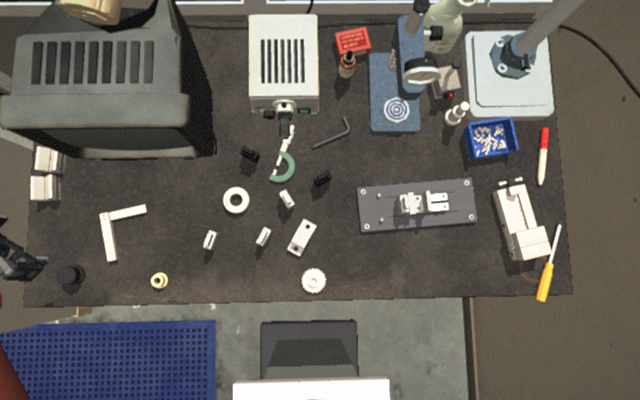

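View pics/side0.png

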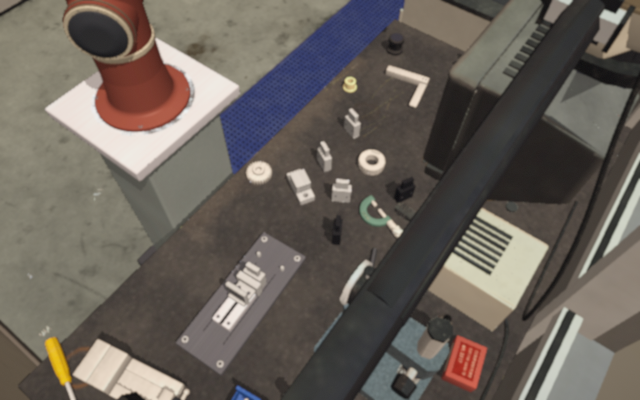

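Top picture: four silver spacers at (210,240), (263,237), (287,199) and in the gap at ~(403,205). Black look-alikes at (249,154) and (322,179) stay put. The end stop is at (302,237), and the plate centre at (417,205) with its +x end (dowels) to the left, i.e. world +y. The white ring, gear and L-shape are clutter.

```bash
cat > h.py <<'E'
from plant import manip
import cv2,numpy as np
def world(c,d,p=None):
    p=p or manip.camera_params(c);K=p['camera_matrix'];R=cv2.Rodrigues(np.array(p['rvec']))[0];t=np.array(p['tvec'])
    v,u=np.mgrid[:d.shape[0],:d.shape[1]].astype(float)
    x=(u-K[0,2])/K[0,0];y=(v-K[1,2])/K[1,1]
    if c=='wrist':
        r=np.hypot(x,y);s=np.where(r>1e-9,np.tan(np.minimum(r,1.5))/np.maximum(r,1e-9),1);x=x*s;y=y*s
    P=np.stack([x*d,y*d,d],-1)
    W=(P-t)@R
    W[d<=0]=np.nan
    return W
def rect(pts):
    (cx,cy),(w,h),a=cv2.minAreaRect((pts[:,:2]*1000).astype(np.float32))
    if w<h: w,h,a=h,w,a+90
    return np.round([cx,cy,w,h],1).tolist(),round((a+90)%180-90,1)  # centre,long,short mm; long-axis angle deg in world
E
python3 - <<'E'
from h import *
z=np.load('pics/top0.npz');im,d=z['im'],z['d'];W=world('top',d)
def comp(zlo,zhi,amin=8):
    m=((W[...,2]>zlo)&(W[...,2]<zhi)).astype(np.uint8)
    n,l,st,c=cv2.connectedComponentsWithStats(m)
    for i in range(1,n):
        P=W[l==i]
        if st[i,4]>amin and st[i,4]<500 and 0.3<P[:,0].mean()<.75 and -.4<P[:,1].mean()<.35:
            print(np.round(c[i]),st[i,4],np.round(np.median(P[:,2]),3),rect(P),im[l==i].mean(0).round())
print('surf',np.nanmedian(W[230:250,150:190,2]))
print('tabs');comp(.05,.08,4)
print('bodies');comp(.022,.08)
m=(W[...,2]>.005)&(W[...,2]<.03);m[:, :345]=0;m[:,490:]=0;m[:170]=0;m[240:]=0
print('plate',rect(W[m]))
u=cv2.resize(im[170:240,345:490],None,fx=5,fy=5,interpolation=cv2.INTER_CUBIC)
cv2.imwrite('pics/fx.png',u[...,::-1])
E
```

```text
surf 0.0006692551662620232
tabs
[206.  92.] 173 0.065 ([762.9, 209.7, 181.4, 13.7], 10.3) [30. 28. 27.]
[396. 110.] 241 0.052 ([703.3, -191.7, 48.6, 48.3], -22.0) [159. 165. 176.]
[265. 108.] 188 0.063 ([702.5, 89.0, 52.0, 18.4], 83.9) [82. 79. 72.]
[305. 106.] 140 0.066 ([708.7, 1.2, 54.6, 7.2], -85.0) [87. 85. 76.]
[458. 112.] 86 0.06 ([695.9, -319.3, 24.5, 18.7], 38.4) [169. 160. 144.]
[248. 151.] 57 0.062 ([618.3, 120.6, 23.2, 8.5], 64.9) [40. 39. 40.]
[323. 176.] 55 0.062 ([563.2, -32.0, 23.5, 8.0], -57.3) [45. 44. 45.]
[427. 201.] 134 0.071 ([507.2, -242.1, 39.7, 9.0], 5.8) [180. 175. 166.]
[286. 198.] 51 0.062 ([520.2, 43.6, 23.6, 8.0], 30.3) [239. 235. 226.]
[406. 203.] 211 0.053 ([504.6, -203.5, 41.8, 29.1], 4.3) [211. 206. 196.]
[262. 236.] 53 0.062 ([443.4, 91.7, 22.9, 8.0], -29.2) [238. 233. 224.]
[208. 239.] 62 0.062 ([438.8, 200.1, 23.6, 9.2], -22.8) [223. 218. 209.]
bodies
[265. 110.] 294 0.053 ([702.6, 89.8, 53.4, 19.1], 82.9) [79. 76. 69.]
[305. 108.] 243 0.055 ([706.8, 0.7, 55.3, 12.2], -85.4) [83. 85. 74.]
[456. 114.] 166 0.05 ([695.6, -318.9, 24.5, 19.6], 38.4) [154. 145. 131.]
[249. 153.] 160 0.042 ([618.0, 120.5, 36.0, 16.2], 65.1) [33. 32. 33.]
[322. 178.] 154 0.042 ([563.5, -32.2, 36.4, 16.0], -59.3) [37. 36. 36.]
[286. 199.] 144 0.042 ([520.1, 43.6, 36.3, 15.9], 29.8) [212. 207. 196.]
[301. 237.] 264 0.038 ([441.2, 13.8, 36.0, 29.9], -29.8) [246. 242. 233.]
[263. 237.] 150 0.042 ([443.8, 91.2, 35.2, 16.3], -28.4) [210. 205. 195.]
[210. 240.] 173 0.041 ([438.6, 199.4, 35.8, 16.5], -20.8) [202. 197. 186.]
[161. 280.] 17 0.023 ([359.1, 299.5, 18.0, 4.7], 2.4) [249. 249. 200.]
[153. 283.] 15 0.024 ([353.6, 315.0, 16.1, 6.0], 46.0) [246. 245. 192.]
plate ([507.3, -236.0, 292.6, 141.3], -89.7)
```

View pics/fx.png

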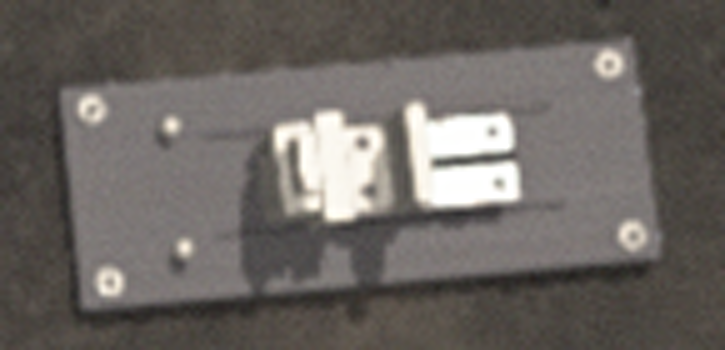

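```bash
cat >> h.py <<'E'
def fixture(W,near=(0.507,-0.224)):
    m=(W[...,2]>.007)&(W[...,2]<.0165)&(abs(W[...,0]-near[0])<.1)&(abs(W[...,1]-near[1])<.18)
    n,l,st,c=cv2.connectedComponentsWithStats(m.astype(np.uint8));i=1+np.argmax(st[1:,4])
    return rect(W[l==i])
def tofx(P,c,a):  # world mm -> fixture mm ; a = yaw deg of fixture x
    a=np.deg2rad(a);R=np.array([[np.cos(a),-np.sin(a)],[np.sin(a),np.cos(a)]]);return (np.asarray(P)-c)@R
E
python3 - <<'E'
from h import *
z=np.load('pics/top0.npz');im,d=z['im'],z['d'];W=world('top',d)
r,a=fixture(W);print(r,a)
a=a%180
c=np.array(r[:2])
def show(name,zl,zh,xr,yr=(-40,40)):
    F=tofx(W[...,:2]*1000,c,a);m=(W[...,2]>zl)&(W[...,2]<zh)&(F[...,0]>xr[0])&(F[...,0]<xr[1])&(abs(F[...,1])<yr[1])
    q=F[m];print(name,m.sum(),q.min(0).round(1) if len(q) else '',q.max(0).round(1) if len(q) else '',np.median(q,0).round(1))
show('push',.064,.08,(-120,60));show('tab',.055,.0800,(-10,60));show('jaw/sp top',.047,.0545,(-60,60))
show('sp4 only 51-54',.0512,.055,(-60,60));show('jaw 47-51',.047,.0508,(-60,60))
show('pins',.0175,.027,(60,110));
F=tofx(W[...,:2]*1000,c,a)
for s in(1,-1):
    m=(W[...,2]>.0165)&(F[...,0]>60)&(F[...,0]<100)&(F[...,1]*s>10)&(abs(F[...,1])<40);print(m.sum(),F[m].mean(0))
E
```

```text
[506.9, -232.6, 250.9, 96.4] -85.9
push 156 [-14.3 -19.4] [40.3 20. ] [-6.4  1. ]
tab 162 [-10.  -19.4] [41.2 20.3] [-5.4  1. ]
jaw/sp top 207 [ -7.1 -21.5] [43.8 21.1] [22.2  0.4]
sp4 only 51-54 105 [ -6.6 -20.7] [43.7 21.1] [31.6  2.6]
jaw 47-51 104 [ -7.1 -21.5] [43.8 20.9] [20.5 -0. ]
pins 28 [ 76.4 -28.7] [98.6 29.3] [80.3 11. ]
18 [82.5562543 26.7533161]
17 [ 81.02375404 -26.0078177 ]
```

```bash
cat >> h.py <<'E'
from scipy.spatial.transform import Rotation as Ro
def pose():
    s=manip.state();q=s['tool_rot'];return np.array(s['tool_pos']),Ro.from_quat([q[1],q[2],q[3],q[0]]),s
def plan(xyz,yaw,quiet=0):
    """turn first (about tool z), then shift in the turned tool axes. yaw=deg of tool y"""
    p,R,s=pose();M=R.as_matrix()
    y=np.degrees(np.arctan2(M[1,1],M[0,1]));dy=(yaw-y+90)%180-90
    b=np.radians(y+dy);Y=np.array([np.cos(b),np.sin(b),0]);Z=np.array([0,0,-1.]);X=np.cross(Y,Z)
    T=np.stack([X,Y,Z],1);rv=(R.inv()*Ro.from_matrix(T)).as_rotvec();sh=T.T@(np.array(xyz)-p)
    print('t %.1f pos'%s['time'],p.round(4),'yaw %.1f'%y,'TURN',rv.round(4),'SHIFT mm',(sh*1000).round(1),'F',np.round(s['contact_force'],1),'w %.3f g %.1f'%(s['gripper_width'],s['grasp_force']))
E
python3 -c "
from h import *
plan((.4412,.0138,.15),-29.8)"
```

```text
t 0.6 pos [0.4327 0.4509 0.2563] yaw 46.2 TURN [-0.      0.      1.3261] SHIFT mm [-375.1  224.6  106.3] F [-0.7  0.5 -0.6] w 1.000 g 0.0
```

```bash
python3 -m inch '[[[0,0,0],[0,0,0.147],0.7],[[0,0,0],[0,0,0.147],0.7],[[0,0,0],[0,0,0.147],0.7],[[0,0,0],[0,0,0.147],0.7],[[0,0,0],[0,0,0.147],0.7],[[0,0,0],[0,0,0.147],0.7],[[0,0,0],[0,0,0.147],0.7],[[0,0,0],[0,0,0.147],0.7]]'
python3 -m inch '[[[0,0,0],[0,0,0.15],0.7],[[-0.04,0.024,0],[0,0,0],0.7],[[-0.04,0.024,0.01],[0,0,0],0.7],[[-0.04,0.024,0.01],[0,0,0],0.7],[[-0.04,0.024,0.01],[0,0,0],0.7],[[-0.04,0.024,0.01],[0,0,0],0.7],[[-0.04,0.024,0.01],[0,0,0],0.7],[[-0.04,0.024,0.01],[0,0,0],0.7]]'
python3 -m inch '[[[-0.04,0.024,0.01],[0,0,0],0.7],[[-0.04,0.024,0.01],[0,0,0],0.7],[[-0.015,0.009,0.026],[0,0,0],0.7],[[0,0,0],[0,0,0],0.7],[[0,0,0],[0,0,0],0.7]]'
python3 - <<'E'
from h import *
plan((.4412,.0138,.045),-29.8)
im,d=manip.grab_frame('wrist');W=world('wrist',d)
cv2.imwrite('pics/w1.png',im[...,::-1])
print(manip.look_for('wrist','end_stop')[:2])
F=W[(W[...,2]>.03)&(W[...,2]<.046)&(abs(W[...,0]-.44)<.06)&(abs(W[...,1]-.014)<.04)];print(len(F),rect(F),np.median(F[:,2]))
E
```

```text
time: 1.4
tool_pos: [0.4327, 0.4509, 0.2564]
tool_rot: [-0.0, 0.827, 0.562, 0.0]
contact_force: [-0.8, -0.3, 0.3]
gripper_width: 0.699
grasp_force: 0.0
time: 2.2
tool_pos: [0.4392, 0.1228, 0.1963]
tool_rot: [0.0, 0.865, 0.502, 0.001]
contact_force: [0.0, -0.6, -0.2]
gripper_width: 0.698
grasp_force: 0.0
time: 2.7
tool_pos: [0.4414, 0.0138, 0.1501]
tool_rot: [-0.001, 0.865, 0.501, -0.0]
contact_force: [-0.1, -0.0, 0.5]
gripper_width: 0.7
grasp_force: 0.0
t 2.7 pos [0.4414 0.0138 0.1501] yaw -29.9 TURN [-0.0012 -0.     -0.0009] SHIFT mm [-1.000e-01 -2.000e-01  1.051e+02] F [-0.1 -0.   0.5] w 0.700 g 0.0
[{'point': [0.4441, 0.0164, 0.0312], 'score': 0.77}]
1702 ([442.3, 15.5, 35.6, 30.6], -29.3) 0.03769101574697848
```

View pics/w1.png

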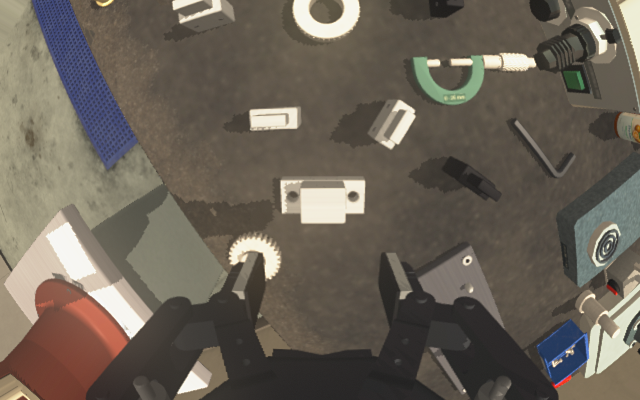

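The wrist view shows the end stop at (323,200) with both holes, the silver spacers at (275,119) and (392,123), and the black look-alike at (470,178). The choice of end stop is confirmed, so I'll descend and grip.

```bash
python3 -m inch '[[[0.001,0,0.04],[0,0,0],0.7],[[0,0,0.035],[0,0,0],0.7],[[0,0,0.02],[0,0,0],0.7],[[0,0,0.01],[0,0,0],0.7],[[0,0,0],[0,0,0],0.7],[[0,0,0],[0,0,0],0.3],[[0,0,0],[0,0,0],0.3],[[0,0,0],[0,0,0],0.3]]'
python3 -m inch '[[[0,0,0],[0,0,0],0.3],[[0,0,0],[0,0,0],0.3],[[0,0,0],[0,0,0],0.3]]'
```

```text
time: 3.6
tool_pos: [0.444, 0.0146, 0.0475]
tool_rot: [0.001, 0.865, 0.502, 0.002]
contact_force: [0.9, 0.1, 4.4]
gripper_width: 0.405
grasp_force: 63.1
time: 3.9
tool_pos: [0.4441, 0.0146, 0.0475]
tool_rot: [0.001, 0.865, 0.501, 0.002]
contact_force: [1.2, 1.2, 7.6]
gripper_width: 0.405
grasp_force: 63.4
```

```bash
python3 -m inch '[[[0,0,-0.02],[0,0,0],0.3],[[0,0,-0.04],[0,0,0],0.3],[[0,0,-0.04],[0,0,0],0.3],[[0,0,0],[0,0,0],0.3],[[0,0,0],[0,0,0],0.3]]'
python3 - <<'E'
from h import *
c=np.array([506.9,-232.6]);a=np.radians(94.1);s=c+80*np.array([np.cos(a),np.sin(a)]);print('seat',s)
plan((s[0]/1e3,s[1]/1e3,.15),4.1)
im,d=manip.grab_frame('wrist');W=world('wrist',d);np.savez('pics/w2.npz',im=im,d=d,W=W)
cv2.imwrite('pics/w2.png',im[...,::-1])
E
```

```text
time: 4.4
tool_pos: [0.4422, 0.0145, 0.1456]
tool_rot: [0.0, 0.865, 0.501, 0.0]
contact_force: [-0.4, -0.3, -4.6]
gripper_width: 0.404
grasp_force: 62.3
seat [ 501.18020445 -152.80473737]
t 4.4 pos [0.4422 0.0145 0.1456] yaw -29.8 TURN [ 0.0013  0.     -0.5917] SHIFT mm [-171.1   46.9   -4.4] F [-0.4 -0.3 -4.6] w 0.404 g 62.3
```

View pics/w2.png

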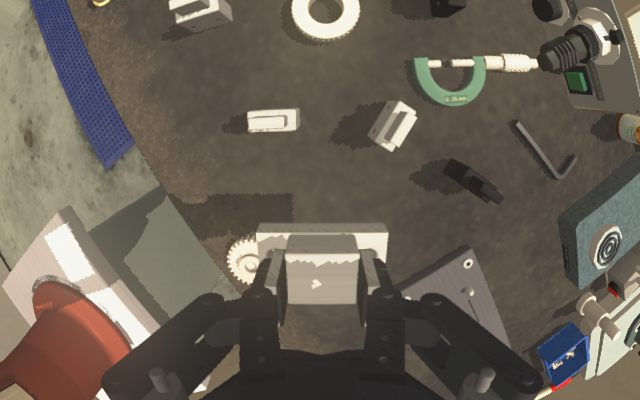

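```bash
python3 -m inch '[[[0,0,0],[0,0,-0.148],0.3],[[0,0,0],[0,0,-0.148],0.3],[[0,0,0],[0,0,-0.148],0.3],[[0,0,0],[0,0,-0.148],0.3],[[-0.04,0.008,0],[0,0,0],0.3],[[-0.04,0.008,0],[0,0,0],0.3],[[-0.04,0.008,0],[0,0,0],0.3],[[-0.04,0.008,0],[0,0,0],0.3]]'
python3 -m inch '[[[-0.04,0.008,0],[0,0,0],0.3],[[-0.04,0.007,0],[0,0,0],0.3],[[0,0,0],[0,0,0],0.3],[[0,0,0],[0,0,0],0.3],[[0,0,0],[0,0,0],0.3]]'
python3 - <<'E'
from h import *
plan((.50118,-.1528,.15),4.1)
p,R,s=pose()
cp=manip.camera_params('wrist')
im,d=manip.grab_frame('wrist');W=world('wrist',d,cp);np.savez('pics/w3.npz',im=im,d=d,W=W,p=p,M=R.as_matrix())
T=(W-p)@R.as_matrix()*1000  # tool mm
m=(abs(T[...,0])<60)&(abs(T[...,1])<50)&(T[...,2]>0)&(T[...,2]<60)
h,e=np.histogram(T[m][:,2],bins=np.arange(0,61,2));print(dict(zip(e[:-1].astype(int),h)))
k=m&(abs(T[...,1])<40)
for lo,hi in((4,14),(28,36),(36,52)):
    q=T[k&(T[...,2]>lo)&(T[...,2]<hi)];print(lo,hi,len(q),np.percentile(q,[0.5,50,99.5],axis=0).round(1).tolist())
print('fixture',fixture(W))
i=(W[...,2]>.0165)&(W[...,2]<.026);r,a=[506.9,-232.6],94.1
F=tofx(W[...,:2]*1000,np.array(r),a)
for sg in(1,-1):
    mm=i&(abs(F[...,0]-80)<9)&(abs(F[...,1]-26*sg)<9);print(mm.sum(),F[mm].min(0).round(1),F[mm].max(0).round(1),T[mm].min(0).round(1),T[mm].max(0).round(1))
cv2.imwrite('pics/w3.png',im[...,::-1])
E
```

```text
time: 5.25
tool_pos: [0.4839, -0.1434, 0.1419]
tool_rot: [-0.003, 0.681, 0.732, -0.001]
contact_force: [-0.1, 0.4, -4.2]
gripper_width: 0.402
grasp_force: 62.2
time: 5.75
tool_pos: [0.5049, -0.2201, 0.1428]
tool_rot: [-0.002, 0.681, 0.732, -0.0]
contact_force: [-0.1, 1.1, -4.5]
gripper_width: 0.405
grasp_force: 62.2
t 5.8 pos [ 0.5049 -0.2201  0.1428] yaw 4.1 TURN [-0.0036 -0.0029  0.0008] SHIFT mm [67.4  1.1 -7.2] F [-0.1  1.1 -4.5] w 0.405 g 62.2
{np.int64(0): np.int64(164), np.int64(2): np.int64(167), np.int64(4): np.int64(177), np.int64(6): np.int64(124), np.int64(8): np.int64(518), np.int64(10): np.int64(3329), np.int64(12): np.int64(270), np.int64(14): np.int64(245), np.int64(16): np.int64(201), np.int64(18): np.int64(171), np.int64(20): np.int64(191), np.int64(22): np.int64(111), np.int64(24): np.int64(97), np.int64(26): np.int64(143), np.int64(28): np.int64(105), np.int64(30): np.int64(92), np.int64(32): np.int64(193), np.int64(34): np.int64(1291), np.int64(36): np.int64(206), np.int64(38): np.int64(186), np.int64(40): np.int64(241), np.int64(42): np.int64(190), np.int64(44): np.int64(157), np.int64(46): np.int64(153), np.int64(48): np.int64(140), np.int64(50): np.int64(2), np.int64(52): np.int64(0), np.int64(54): np.int64(0), np.int64(56): np.int64(0), np.int64(58): np.int64(0)}
4 14 4418 [[-15.4, -30.3, 4.2], [3.5, -0.4, 10.7], [14.4, 29.1, 13.8]]
28 36 1681 [[-3.3, -36.4, 28.1], [10.6, -0.9, 34.6], [14.5, 35.3, 35.9]]
36 52 1275 [[-4.6, -36.3, 36.1], [13.9, -0.3, 42.0], [14.8, 35.1, 49.6]]
fixture ([502.8, -173.9, 132.9, 96.9], -85.9)
85 [77.5 22. ] [84.7 29.7] [ 64.5 -28.1 120.7] [ 71.7 -20.4 126.4]
80 [ 77.1 -30. ] [ 84.7 -22.1] [ 64.1  23.7 120.9] [ 71.7  31.6 126.3]
```

View pics/w3.png

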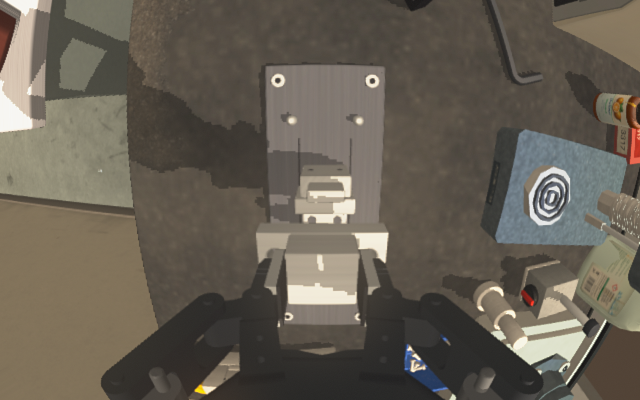

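```bash
python3 -m inch '[[[0.034,0.001,0],[0,0,0],0.3],[[0.034,0.001,0],[0,0,0],0.3],[[0,0,0.03],[0,0,0],0.3],[[0,0,0.03],[0,0,0],0.3],[[0,0,0.004],[0,0,0],0.3],[[0,0,0],[0,0,0],0.3],[[0,0,0],[0,0,0],0.3],[[0,0,0],[0,0,0],0.3]]'
python3 - <<'E'
from h import *
# target TCP from wrist measurement: previous pose + (68.3,2.25) in tool
z=np.load('pics/w3.npz');t=z['p']+z['M']@np.array([.0683,.00225,0]);plan((t[0],t[1],.0607),4.1)
im,d=manip.grab_frame('top');W=world('top',d);F=tofx(W[...,:2]*1000,np.array([506.9,-232.6]),94.1)
m=(W[...,2]>.022)&(W[...,2]<.045)&(abs(F[...,0]-80)<25)&(abs(F[...,1])<40)
q=F[m];print(m.sum(),np.percentile(q,[1,99],axis=0).round(1))
E
```

```text
time: 6.6
tool_pos: [0.5047, -0.1541, 0.0834]
tool_rot: [0.002, 0.681, 0.732, 0.001]
contact_force: [0.2, 0.2, -4.0]
gripper_width: 0.405
grasp_force: 62.1
t 6.6 pos [ 0.5047 -0.1541  0.0834] yaw 4.1 TURN [0.0031 0.0017 0.0004] SHIFT mm [ 2.5 -2.3 22.7] F [ 0.2  0.2 -4. ] w 0.405 g 62.1
4 [[91.6 17.8]
 [92.2 25.4]]
```

```bash
python3 -m inch '[[[0.0025,-0.0023,0],[0,0,0],0.3],[[0,0,0],[0,0,0],0.3],[[0,0,0],[0,0,0],0.3],[[0,0,0],[0,0,0],0.3]]'
python3 - <<'E'
from h import *
z=np.load('pics/w3.npz');t=z['p']+z['M']@np.array([.0683,.00225,0]);
plan((t[0],t[1],.0607),4.1)
p,R,s=pose();cp=manip.camera_params('wrist')
im,d=manip.grab_frame('wrist');W=world('wrist',d,cp);T=(W-p)@R.as_matrix()*1000
k=(abs(T[...,0])<60)&(abs(T[...,1])<40)
for lo,hi in((4,14),(28,36),(36,50)):
    q=T[k&(T[...,2]>lo)&(T[...,2]<hi)];print(lo,hi,len(q),np.percentile(q,[0.5,50,99.5],axis=0).round(1).tolist())
F=tofx(W[...,:2]*1000,np.array([506.9,-232.6]),94.1)
m=(W[...,2]>.004)&(W[...,2]<.016)&(F[...,0]>95)&(F[...,0]<160)&(abs(F[...,1])<70);print('plate end',F[m].max(0),F[m].min(0))
cv2.imwrite('pics/w4.png',cv2.resize(im[150:330,230:410],None,fx=3,fy=3)[...,::-1])
E
```

```text
time: 7.05
tool_pos: [0.5009, -0.1512, 0.0814]
tool_rot: [0.0, 0.681, 0.732, 0.0]
contact_force: [0.0, -0.3, -2.8]
gripper_width: 0.406
grasp_force: 62.1
t 7.0 pos [ 0.5009 -0.1512  0.0814] yaw 4.1 TURN [0.0001 0.0001 0.0004] SHIFT mm [-0.7  1.2 20.7] F [ 0.  -0.3 -2.8] w 0.406 g 62.1
4 14 5098 [[-48.9, -30.2, 4.3], [0.9, -0.4, 10.6], [14.4, 28.9, 13.9]]
28 36 2797 [[-59.5, -36.3, 28.1], [5.0, -0.3, 34.1], [14.5, 35.1, 35.9]]
36 50 1620 [[-56.0, -36.2, 36.0], [13.8, -1.0, 41.2], [14.8, 34.9, 49.4]]
plate end [126.10185172  47.89833947] [ 95.00378452 -48.5776063 ]
```

View pics/w4.png

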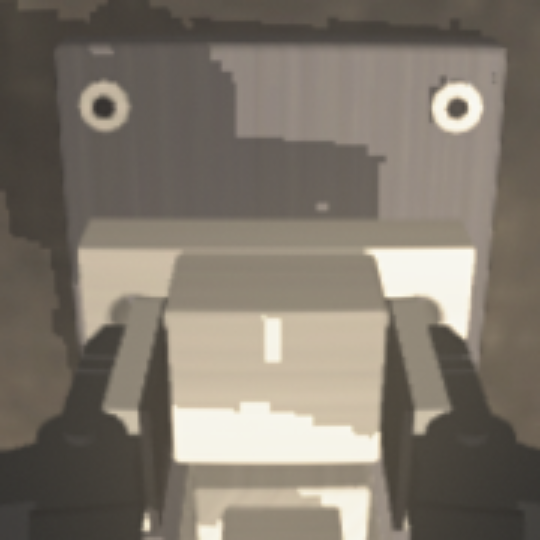

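The crop shows the held stop level, at the centre of the dowel end of the plate; the plate screws are at (104,107) and (457,107). I'll let the arm settle before the final correction.

```bash
for i in 1 2; do python3 -m inch '[[[0,0,0],[0,0,0],0.3],[[0,0,0],[0,0,0],0.3],[[0,0,0],[0,0,0],0.3],[[0,0,0],[0,0,0],0.3],[[0,0,0],[0,0,0],0.3]]'|head -2
python3 - <<'E'
from h import *
z=np.load('pics/w3.npz');t=z['p']+z['M']@np.array([.0683,.00225,0]);plan((t[0],t[1],.0607),4.1)
E
done
```

```text
time: 7.6
tool_pos: [0.5009, -0.1511, 0.0813]
t 7.6 pos [ 0.5009 -0.1511  0.0813] yaw 4.1 TURN [-0.     -0.      0.0005] SHIFT mm [-0.8  1.2 20.6] F [-0.   0.7 -3.2] w 0.397 g 62.1
time: 8.1
tool_pos: [0.5009, -0.1511, 0.0813]
t 8.1 pos [ 0.5009 -0.1511  0.0813] yaw 4.1 TURN [0.     0.     0.0005] SHIFT mm [-0.7  1.2 20.6] F [-0.4 -0.4 -3.5] w 0.404 g 62.1
```

```bash
python3 -m inch '[[[-0.0006,0.001,0],[0,0,0],0.3],[[0,0,0],[0,0,0],0.3],[[0,0,0],[0,0,0],0.3],[[0,0,0],[0,0,0],0.3],[[0,0,0.005],[0,0,0],0.3],[[0,0,0.003],[0,0,0],0.3],[[0,0,0],[0,0,0],0.3],[[0,0,0],[0,0,0],0.3]]'
python3 - <<'E'
from h import *
z=np.load('pics/w3.npz');t=z['p']+z['M']@np.array([.0683,.00225,0]);plan((t[0],t[1],.0607),4.1)
E
python3 -m inch '[[[0,0,0.003],[0,0,0],0.3],[[0,0,0.003],[0,0,0],0.3],[[0,0,0],[0,0,0],0.3],[[0,0,0],[0,0,0],0.3]]'
python3 - <<'E'
from h import *
z=np.load('pics/w3.npz');t=z['p']+z['M']@np.array([.0683,.00225,0]);plan((t[0],t[1],.0607),4.1)
E
```

```text
time: 8.9
tool_pos: [0.5018, -0.1515, 0.073]
tool_rot: [-0.0, 0.681, 0.732, -0.0]
contact_force: [-0.1, 0.2, -3.1]
gripper_width: 0.4
grasp_force: 62.2
t 8.9 pos [ 0.5018 -0.1515  0.073 ] yaw 4.1 TURN [-0.0005 -0.0003  0.0005] SHIFT mm [-0.3  0.4 12.3] F [-0.1  0.2 -3.1] w 0.400 g 62.2
time: 9.3
tool_pos: [0.5019, -0.1516, 0.0671]
tool_rot: [-0.0, 0.681, 0.732, -0.0]
contact_force: [0.8, 0.6, -3.4]
gripper_width: 0.407
grasp_force: 62.2
t 9.3 pos [ 0.5019 -0.1516  0.0671] yaw 4.1 TURN [-0.0003 -0.0002  0.0004] SHIFT mm [-0.2  0.3  6.4] F [ 0.8  0.6 -3.4] w 0.407 g 62.2
```

```bash
python3 -m inch '[[[0,0,0.003],[0,0,0],0.3],[[0,0,0.003],[0,0,0],0.3],[[0,0,0],[0,0,0],0.3],[[0,0,0.001],[0,0,0],0.3],[[0,0,0.001],[0,0,0],0.3],[[0,0,0],[0,0,0],0.3],[[0,0,0],[0,0,0],0.3]]'
python3 - <<'E'
from h import *
z=np.load('pics/w3.npz');t=z['p']+z['M']@np.array([.0683,.00225,0]);plan((t[0],t[1],.0607),4.1)
E
```

```text
time: 10.0
tool_pos: [0.5022, -0.1517, 0.0596]
tool_rot: [0.0, 0.681, 0.732, 0.0]
contact_force: [-1.5, 0.2, -2.0]
gripper_width: 0.402
grasp_force: 62.4
t 10.0 pos [ 0.5022 -0.1517  0.0596] yaw 4.1 TURN [0.0004 0.0002 0.0004] SHIFT mm [-0.   0.1 -1.1] F [-1.5  0.2 -2. ] w 0.402 g 62.4
```

```bash
python3 -m inch '[[[0,0,0.001],[0,0,0],0.3],[[0,0,0],[0,0,0],0.3],[[0,0,0],[0,0,0],0.7],[[0,0,0],[0,0,0],0.7],[[0,0,0],[0,0,0],0.7],[[0,0,0],[0,0,0],0.7],[[0,0,-0.03],[0,0,0],0.7],[[0,0,-0.04],[0,0,0],0.7]]'
python3 -m inch '[[[-0.01,0.0,-0.04],[0,0,0],0.7],[[-0.01,0.0,-0.03],[0,0,0],0.7],[[-0.03,0.0,-0.0],[0,0,0],0.7],[[0,0,0],[0,0,0],0.7],[[0,0,0],[0,0,0],0.7],[[0,0,0],[0,0,0],0.7]]'
cat > fx.py <<'E'
from h import *
def fx(tag):
    p,R,s=pose();cp=manip.camera_params('wrist')
    im,d=manip.grab_frame('wrist');W=world('wrist',d,cp);cv2.imwrite(f'pics/{tag}.png',im[...,::-1]);np.savez(f'pics/{tag}.npz',W=W,im=im)
    F=tofx(W[...,:2]*1000,np.array([506.9,-232.6]),94.1)
    def sel(n,zl,zh,x0,x1,y=45):
        m=(W[...,2]>zl)&(W[...,2]<zh)&(F[...,0]>x0)&(F[...,0]<x1)&(abs(F[...,1])<y)
        if m.sum()>20:
            r=cv2.minAreaRect(F[m].astype(np.float32));print(n,m.sum(),'z',np.median(W[m][:,2]).round(4),'lo',np.percentile(F[m],.5,axis=0).round(1),'hi',np.percentile(F[m],99.5,axis=0).round(1),np.round(r[0],1),np.round(r[1],1),round(r[2],1))
    sel('plate',.008,.016,-140,140,70);sel('stop foot',.022,.030,62,100);sel('stop blk',.046,.054,62,100)
    sel('sp body',.049,.0545,29,62);sel('sp tab',.06,.08,24,62);sel('jaw',.046,.0515,-10,26);sel('push',.066,.08,-25,4)
E
python3 - <<'E'
from fx import *
fx('w5');plan((.4436,.0914,.15),-28.8)
E
```

```text
time: 10.8
tool_pos: [0.5, -0.1508, 0.1262]
tool_rot: [-0.003, 0.681, 0.732, -0.001]
contact_force: [0.2, -0.9, 0.8]
gripper_width: 0.699
grasp_force: 0.0
time: 11.4
tool_pos: [0.505, -0.2008, 0.1972]
tool_rot: [-0.001, 0.681, 0.732, -0.0]
contact_force: [0.1, -0.1, -0.0]
gripper_width: 0.699
grasp_force: 0.0
plate 13167 z 0.0108 lo [-121.8  -47.4] hi [125.2  47.5] [ 0.3 -0.1] [ 97.2 251.2] 89.9
stop foot 984 z 0.0249 lo [ 66.3 -36.6] hi [95.1 35.1] [80.3 -0.7] [29.7 72.2] 0.0
stop blk 1401 z 0.0489 lo [ 65.8 -18.2] hi [94.7 16.6] [80.3 -0.8] [29.1 36.1] 0.1
sp body 361 z 0.0508 lo [ 29.2 -17.8] hi [44.6 17. ] [36.9 -0.3] [15.6 34.9] 0.4
sp tab 371 z 0.0724 lo [ 32.5 -12.3] hi [40.5 10.8] [36.4 -0.7] [ 8.2 23.3] 1.2
jaw 637 z 0.0488 lo [ -6.3 -21.9] hi [25.8 21. ] [ 9.8 -0.3] [43.1 32.9] 88.8
push 400 z 0.0704 lo [-12.3 -19.4] hi [-4.8 19.4] [-8.6 -0. ] [39.   7.6] 89.6
t 11.4 pos [ 0.5051 -0.2007  0.1972] yaw 4.2 TURN [-0.0018 -0.0008  0.5752] SHIFT mm [ 226.3 -194.6   47.2] F [ 1.   0.1 -0.2] w 0.700 g 0.0
```

```bash
python3 - <<'E'
from h import *
plan((.5201,.0436,.18),30.0)
E
```

```text
t 11.4 pos [ 0.5051 -0.2007  0.1972] yaw 4.2 TURN [-0.0012 -0.0016 -0.451 ] SHIFT mm [204.  135.1  17.2] F [ 1.   0.1 -0.2] w 0.700 g 0.0
```

```bash
python3 -m inch '[[[0,0,0],[0,0,-0.15],0.5],[[0,0,0],[0,0,-0.15],0.5],[[0,0,0],[0,0,-0.15],0.5],[[0.04,0.027,0],[0,0,0],0.5],[[0.041,0.027,0],[0,0,0],0.5],[[0.041,0.027,0.005],[0,0,0],0.5],[[0.041,0.027,0.006],[0,0,0],0.5],[[0.041,0.027,0.006],[0,0,0],0.5]]'
python3 -m inch '[[[0,0,0],[0,0,0],0.5],[[0,0,0],[0,0,0],0.5],[[0,0,0],[0,0,0],0.5],[[0,0,0],[0,0,0],0.5],[[0,0,0],[0,0,0],0.5]]'
python3 - <<'E'
from h import *
cp=manip.camera_params('wrist');im,d=manip.grab_frame('wrist');W=world('wrist',d,cp);cv2.imwrite('pics/w6.png',im[...,::-1])
near=(abs(W[...,0]-.52)<.03)&(abs(W[...,1]-.044)<.03)
t=W[near&(W[...,2]>.056)&(W[...,2]<.07)];b=W[near&(W[...,2]>.036)&(W[...,2]<.045)];rt,ra=rect(t);print(len(t),rt,ra,len(b),rect(b),np.median(t[:,2]))
print('colour',im[near&(W[...,2]>.056)].mean(0))
plan((rt[0]/1e3,rt[1]/1e3,.070),ra)
E
```

```text
time: 12.25
tool_pos: [0.5201, 0.0452, 0.1807]
tool_rot: [-0.0, 0.5, 0.866, -0.0]
contact_force: [0.6, -0.2, -0.0]
gripper_width: 0.502
grasp_force: 0.0
time: 12.75
tool_pos: [0.521, 0.0415, 0.1815]
tool_rot: [0.0, 0.502, 0.865, 0.0]
contact_force: [0.5, 0.0, 0.7]
gripper_width: 0.497
grasp_force: 0.0
324 [520.8, 44.3, 23.6, 8.4] 30.0 385 ([520.7, 44.8, 34.7, 15.6], 29.2) 0.06076487075156867
colour [52.76645675 50.41427044 48.21613593]
t 12.8 pos [0.521  0.0416 0.1815] yaw 29.8 TURN [ 0.0002  0.0002 -0.0035] SHIFT mm [  2.5   1.2 111.5] F [ 0.1 -0.1 -0.1] w 0.499 g 0.0
```

```bash
python3 -m inch '[[[0.0025,0.001,0.04],[0,0,0],0.5],[[0,0,0.04],[0,0,0],0.5],[[0,0,0.02],[0,0,0],0.5],[[0,0,0.011],[0,0,0],0.5],[[0,0,0],[0,0,0],0.5],[[0,0,0],[0,0,0],0.5],[[0,0,0],[0,0,0],0.5]]'
python3 - <<'E'
from h import *
plan((.5208,.0443,.070),30)
E
python3 -m inch '[[[0,0,0],[0,0,0],0.15],[[0,0,0],[0,0,0],0.15],[[0,0,0],[0,0,0],0.15],[[0,0,0],[0,0,0],0.15],[[0,0,0],[0,0,0],0.15]]'
python3 -m inch '[[[0,0,-0.03],[0,0,0],0.15],[[0,0,-0.04],[0,0,0],0.15],[[0,0,-0.04],[0,0,0],0.15],[[0,0,-0.02],[0,0,0],0.15],[[0,0,0],[0,0,0],0.15],[[0,0,0],[0,0,0],0.15]]'
python3 - <<'E'
from h import *
c=np.array([506.9,-232.6]);a=np.radians(94.1);x=np.array([np.cos(a),np.sin(a)]);y=np.array([-x[1],x[0]]);s=c+54.9*x-.5*y;print(s)
plan((s[0]/1e3,s[1]/1e3,.20),4.1)
E
```

```text
time: 13.5
tool_pos: [0.522, 0.0451, 0.0723]
tool_rot: [0.002, 0.501, 0.866, 0.001]
contact_force: [-1.4, -0.3, -0.0]
gripper_width: 0.501
grasp_force: 0.0
t 13.5 pos [0.522  0.0451 0.0723] yaw 29.9 TURN [ 0.003   0.0019 -0.0018] SHIFT mm [-0.1 -1.4  2.3] F [-1.4 -0.3 -0. ] w 0.501 g 0.0
time: 14.0
tool_pos: [0.5216, 0.0451, 0.072]
tool_rot: [0.001, 0.501, 0.866, 0.0]
contact_force: [-1.5, -1.4, 6.1]
gripper_width: 0.258
grasp_force: 58.7
time: 14.6
tool_pos: [0.52, 0.0454, 0.1994]
tool_rot: [-0.0, 0.501, 0.866, -0.0]
contact_force: [-0.2, -0.5, -2.5]
gripper_width: 0.256
grasp_force: 59.3
[ 503.4735107  -177.80475229]
t 14.6 pos [0.52   0.0454 0.1994] yaw 29.9 TURN [-7.000e-04 -3.000e-04  4.505e-01] SHIFT mm [-221.4  -32.5   -0.6] F [-0.2 -0.5 -2.5] w 0.256 g 59.3
```

```bash
python3 -m inch '[[[0,0,0],[0,0,0.15],0.15],[[0,0,0],[0,0,0.15],0.15],[[0,0,0],[0,0,0.15],0.15],[[-0.044,-0.0065,0],[0,0,0],0.15],[[-0.044,-0.0065,0],[0,0,0],0.15],[[-0.044,-0.0065,0],[0,0,0],0.15],[[-0.044,-0.0065,0],[0,0,0],0.15],[[-0.045,-0.0065,0],[0,0,0],0.15]]'
python3 -m inch '[[[0,0,0],[0,0,0],0.15],[[0,0,0],[0,0,0],0.15],[[0,0,0],[0,0,0],0.15],[[0,0,0],[0,0,0],0.15],[[0,0,0],[0,0,0],0.15]]'
python3 - <<'E'
from fx import *
p,R,s=pose();fx('w7');W=np.load('pics/w7.npz')['W'];T=(W-p)@R.as_matrix()*1000
k=(abs(T[...,0])<14)&(abs(T[...,1])<22)
h,e=np.histogram(T[k][:,2],bins=np.arange(0,90,3));print(dict(zip(e[:-1].astype(int).tolist(),h.tolist())))
for lo,hi in((4,14),(26,34),(36,70)):
    q=T[k&(T[...,2]>lo)&(T[...,2]<hi)];print(lo,hi,len(q),np.percentile(q,[0.5,50,99.5],axis=0).round(1).tolist())
plan((.50347,-.1778,.073+.012),4.1)
E
```

```text
time: 15.4
tool_pos: [0.5022, -0.1783, 0.1969]
tool_rot: [-0.002, 0.681, 0.732, -0.001]
contact_force: [0.9, 0.4, -1.8]
gripper_width: 0.258
grasp_force: 59.3
time: 15.9
tool_pos: [0.504, -0.1762, 0.1999]
tool_rot: [-0.0, 0.681, 0.733, -0.0]
contact_force: [0.5, -0.1, -1.3]
gripper_width: 0.256
grasp_force: 59.3
plate 8574 z 0.0108 lo [-122.1  -47.5] hi [125.   47.5] [0.6 0.1] [ 96.8 250.1] 89.9
stop foot 970 z 0.0249 lo [ 64.7 -36.7] hi [95.6 34.9] [80.4 -1. ] [72.1 31.2] 88.9
stop blk 1373 z 0.0488 lo [ 65.  -18.6] hi [95.1 17. ] [80.  -0.4] [30.4 36.7] 0.1
sp body 308 z 0.0507 lo [ 33.2 -18.5] hi [44.1 16.6] [38.7 -1. ] [35.2 11.1] 89.9
sp tab 108 z 0.063 lo [ 39.1 -12.4] hi [40.9 10.6] [40.2 -0.9] [ 2.  23.1] 0.6
{0: 185, 3: 200, 6: 169, 9: 763, 12: 337, 15: 252, 18: 279, 21: 149, 24: 131, 27: 128, 30: 215, 33: 389, 36: 131, 39: 161, 42: 138, 45: 114, 48: 158, 51: 103, 54: 110, 57: 119, 60: 95, 63: 84, 66: 135, 69: 72, 72: 0, 75: 0, 78: 0, 81: 0, 84: 0}
4 14 1323 [[-9.5, -21.7, 4.2], [2.8, -0.4, 11.0], [11.9, 21.6, 13.9]]
26 34 592 [[2.5, -17.8, 26.1], [3.8, -0.9, 32.6], [7.9, 16.4, 34.0]]
36 70 1368 [[6.3, -18.5, 36.2], [7.3, -1.0, 50.5], [8.1, 16.6, 69.7]]
t 15.9 pos [ 0.5041 -0.1764  0.2001] yaw 4.2 TURN [-0.0001 -0.0002  0.0022] SHIFT mm [ -1.4  -0.7 115.1] F [ 0.8 -0.6 -1.1] w 0.257 g 59.3
```

View pics/w7.png

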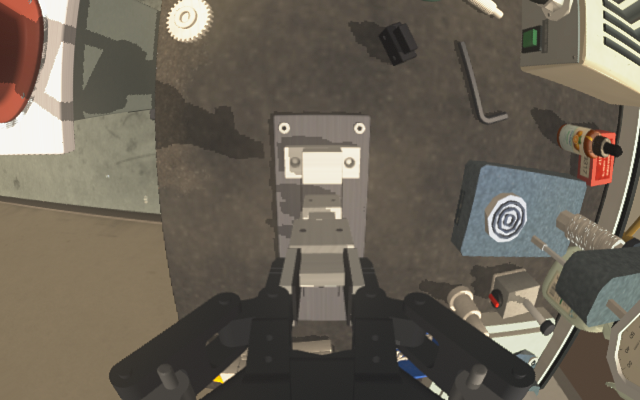

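```bash
python3 - <<'E'
from h import *
p,R,s=pose();W=np.load('pics/w7.npz')['W'];T=(W-p)@R.as_matrix()*1000
k=(T[...,0]>2)&(T[...,0]<12)&(abs(T[...,1]+1)<14)&(T[...,2]>37)&(T[...,2]<68)
q=T[k];print(k.sum(),np.polyfit(q[:,2],q[:,0],1));
for z in range(37,68,6):
    w=q[(q[:,2]>=z)&(q[:,2]<z+6)];print(z,w[:,0].mean().round(2))
print('yaw slope',np.polyfit(q[:,1],q[:,0],1))
print('F of tcp',tofx(p[:2]*1000,np.array([506.9,-232.6]),94.1))
E
```

```text
1018 [4.13114624e-03 7.23270388e+00]
37 7.35
43 7.42
49 7.53
55 7.51
61 7.44
67 7.43
yaw slope [7.22508588e-03 7.45365936e+00]
F of tcp [56.25593183 -1.22734852]
```

```bash
python3 -m inch '[[[-0.001,0,0.03],[0,0,0],0.15],[[0,0,0.03],[0,0,0],0.15],[[0,0,0.01],[0,0,0],0.15],[[0,0,0],[0,0,0],0.15],[[0,0,0],[0,0,0],0.15],[[0,0,0],[0,0,0],0.15],[[0,0,0],[0,0,0],0.15],[[0,0,0],[0,0,0],0.15]]'
cat > chk.py <<'E'
from fx import *
def chk(tag,xt=54.5):
    p,R,s=pose();fx(tag);W=np.load(f'pics/{tag}.npz')['W'];T=(W-p)@R.as_matrix()*1000
    k=(T[...,0]>2)&(T[...,0]<12)&(abs(T[...,1]+1)<14)&(T[...,2]>37)&(T[...,2]<68);print('front',k.sum(),np.median(T[k][:,0]) if k.any() else '')
    f=tofx(p[:2]*1000,np.array([506.9,-232.6]),94.1);print('spacer F x',f[0]-.55,'y',f[1]+.95);plan((.5,-.2,.084),4.1)
E
python3 -c "
from chk import *
chk('w8')"
```

```text
time: 16.75
tool_pos: [0.5046, -0.1788, 0.1315]
tool_rot: [0.001, 0.681, 0.732, 0.0]
contact_force: [-0.3, 0.2, -0.8]
gripper_width: 0.257
grasp_force: 59.3
plate 11598 z 0.0109 lo [-113.3  -47.5] hi [125.4  47.3] [4.  0.1] [ 96.8 243.9] 89.8
stop foot 1542 z 0.0248 lo [ 65.2 -36.4] hi [95.3 35. ] [80.3 -1. ] [72.4 30.4] 89.9
stop blk 2307 z 0.0489 lo [ 65.7 -18.4] hi [95.1 17.2] [80.4 -0.5] [36.3 29.9] 89.9
sp tab 695 z 0.0707 lo [ 60.2 -18. ] hi [61.9 17. ] [60.9 -0.2] [ 2.6 35.8] 1.8
jaw 162 z 0.0485 lo [ -6.6 -17.9] hi [-4.3 15. ] [-5.5 -1.5] [ 2.4 33. ] 0.5
push 500 z 0.0702 lo [-12.7 -18.1] hi [-4.6 15.4] [-9.  -1.4] [33.6  8.8] 89.2
front 1011 7.292521222278716
spacer F x 53.28819173085438 y -0.6221372043479609
t 16.8 pos [ 0.5045 -0.1787  0.1312] yaw 4.1 TURN [0.0013 0.0007 0.0004] SHIFT mm [-20.9  -6.   47.2] F [-0.2  0.2 -1.7] w 0.256 g 59.3
```

```bash
python3 -m inch '[[[0.0013,0,0],[0,0,0],0.15],[[0,0,0],[0,0,0],0.15],[[0,0,0],[0,0,0],0.15],[[0,0,0],[0,0,0],0.15],[[0,0,0.004],[0,0,0],0.15],[[0,0,0.004],[0,0,0],0.15],[[0,0,0],[0,0,0],0.15],[[0,0,0],[0,0,0],0.15]]'
python3 -c "
from chk import *
chk('w9')"
```

```text
time: 17.6
tool_pos: [0.5037, -0.1771, 0.1219]
tool_rot: [-0.0, 0.681, 0.732, -0.0]
contact_force: [-0.6, -0.4, -1.2]
gripper_width: 0.254
grasp_force: 59.3
plate 11120 z 0.0109 lo [-100.9  -47.7] hi [125.5  47.2] [ 9.9 -0.2] [ 96.8 231.7] 90.0
stop foot 1637 z 0.0248 lo [ 65.7 -36.5] hi [95.2 35.4] [80.3 -0.5] [72.4 30. ] 89.8
stop blk 2592 z 0.0489 lo [ 62.7 -18.2] hi [95.2 17.3] [79.  -0.4] [36.  32.9] 89.6
jaw 169 z 0.0488 lo [ -6.4 -17.2] hi [-4.4 16.2] [-5.3 -0.5] [33.4  2.3] 89.5
push 582 z 0.0703 lo [-13.2 -18.3] hi [-4.4 18.1] [-8.9  0.1] [38.4  9. ] 89.4
front 999 7.278023769967195
spacer F x 55.05535897180491 y 0.12253633205819148
t 17.6 pos [ 0.5039 -0.1771  0.1222] yaw 4.1 TURN [-0.0003 -0.0001  0.0004] SHIFT mm [-22.5  -5.5  38.2] F [-0.   0.3 -1.4] w 0.257 g 59.3
```

```bash
python3 -m inch '[[[0,0,0.006],[0,0,0],0.15],[[0,0,0.006],[0,0,0],0.15],[[0,0,0],[0,0,0],0.15],[[0,0,0],[0,0,0],0.15]]'
python3 -m inch '[[[0,0,0.006],[0,0,0],0.15],[[0,0,0.006],[0,0,0],0.15],[[0,0,0.006],[0,0,0],0.15],[[0,0,0],[0,0,0],0.15],[[0,0,0],[0,0,0],0.15],[[0,0,0],[0,0,0],0.15]]'
python3 -c "
from h import *
plan((.5039,-.1771,.084),4.1)"
```

```text
time: 18.05
tool_pos: [0.5037, -0.177, 0.1098]
tool_rot: [-0.0, 0.681, 0.732, -0.0]
contact_force: [0.3, 0.4, -1.4]
gripper_width: 0.256
grasp_force: 59.3
time: 18.65
tool_pos: [0.5041, -0.1773, 0.0925]
tool_rot: [0.0, 0.681, 0.732, 0.0]
contact_force: [-0.4, -0.3, -1.3]
gripper_width: 0.259
grasp_force: 59.3
t 18.6 pos [ 0.5041 -0.1773  0.0925] yaw 4.1 TURN [0.0003 0.0002 0.0005] SHIFT mm [ 0.2 -0.2  8.5] F [-0.4 -0.3 -1.3] w 0.259 g 59.3
```

```bash
python3 -m inch '[[[0,0,0.004],[0,0,0],0.15],[[0,0,0.003],[0,0,0],0.15],[[0,0,0.001],[0,0,0],0.15],[[0,0,0],[0,0,0],0.15],[[0,0,0.001],[0,0,0],0.15],[[0,0,0],[0,0,0],0.15],[[0,0,0],[0,0,0],0.15]]'
python3 -c "
from h import *
plan((.5039,-.1771,.084),4.1)"
```

```text
time: 19.35
tool_pos: [0.5041, -0.1774, 0.0841]
tool_rot: [0.0, 0.681, 0.732, -0.0]
contact_force: [-4.0, 0.2, 4.9]
gripper_width: 0.255
grasp_force: 60.0
t 19.4 pos [ 0.5041 -0.1774  0.0841] yaw 4.1 TURN [0.0001 0.0005 0.0005] SHIFT mm [ 0.3 -0.2  0.1] F [-4.   0.2  4.9] w 0.255 g 60.0
```

```bash
python3 -m inch '[[[0,0,0],[0,0,0],0.5],[[0,0,0],[0,0,0],0.5],[[0,0,0],[0,0,0],0.5],[[0,0,-0.02],[0,0,0],0.5],[[0,0,-0.04],[0,0,0],0.5],[[0,0,-0.04],[0,0,0],0.5],[[-0.04,0,-0.02],[0,0,0],0.5],[[-0.045,0,0],[0,0,0],0]]'
python3 -m inch '[[[0,0,0],[0,0,0],0],[[0,0,0],[0,0,0],0],[[0,0,0],[0,0,0],0],[[0,0,0],[0,0,0],0],[[0,0,0],[0,0,0],0]]'
python3 - <<'E'
from fx import *
fx('w10')
c=np.array([506.9,-232.6]);a=np.radians(94.1);x=np.array([np.cos(a),np.sin(a)]);s=c-36*x
plan((s[0]/1e3,s[1]/1e3,.064),4.1)
W=np.load('pics/w10.npz')['W'];F=tofx(W[...,:2]*1000,c,94.1)
for x0,x1 in((28,45.2),(46,64.5)):
  for zl,zh in((.048,.055),(.06,.08)):
    m=(W[...,2]>zl)&(W[...,2]<zh)&(F[...,0]>x0)&(F[...,0]<x1)&(abs(F[...,1])<30);r=cv2.minAreaRect(F[m].astype(np.float32));print(m.sum(),np.median(W[m][:,2]).round(4),np.round(r[0],1),np.round(r[1],1),round(r[2],1))
im=np.load('pics/w10.npz')['im'];cv2.imwrite('pics/w10c.png',cv2.resize(im[80:330,200:440],None,fx=2.4,fy=2.4)[...,::-1])
E
```

```text
time: 20.15
tool_pos: [0.5125, -0.2632, 0.2086]
tool_rot: [0.005, 0.68, 0.733, 0.001]
contact_force: [0.2, -0.2, 0.7]
gripper_width: 0.344
grasp_force: 0.0
time: 20.65
tool_pos: [0.51, -0.261, 0.2029]
tool_rot: [-0.0, 0.681, 0.733, 0.0]
contact_force: [0.0, 0.1, 0.1]
gripper_width: -0.0
grasp_force: 0.0
plate 13439 z 0.0109 lo [-119.7  -47.6] hi [124.9  47.6] [ 1.6 -0.1] [ 96.9 249.3] 89.9
stop foot 931 z 0.025 lo [ 65.4 -36.5] hi [94.7 35. ] [80.  -0.6] [29.4 73. ] 0.1
stop blk 1401 z 0.049 lo [ 65.3 -18.6] hi [94.6 17.4] [80.  -0.6] [29.5 36.1] 0.0
sp body 765 z 0.0509 lo [ 29.5 -18.8] hi [61.8 17.3] [45.6 -0.7] [32.4 36.2] 0.1
sp tab 632 z 0.0729 lo [ 32.3 -12.6] hi [58.  11.2] [45.2 -0.6] [25.7 23.9] 0.3
jaw 681 z 0.0489 lo [ -5.8 -20.9] hi [26.  21.3] [10.1  0. ] [32.4 42.3] 1.0
push 419 z 0.0706 lo [-12.2 -19.1] hi [-5.3 19.3] [-8.7  0.1] [38.4  7.1] 89.8
t 20.7 pos [ 0.5101 -0.2611  0.203 ] yaw 4.2 TURN [-0.0003 -0.0003  0.0015] SHIFT mm [ -7.3  -1.1 139. ] F [0.1 0.3 1.4] w 0.001 g 0.0
402 0.0509 [36.1 -1.1] [15.  35.6] 0.2
331 0.0729 [36.3 -0.7] [ 8.  23.8] 0.5
413 0.0509 [54.4 -0.2] [15.  35.2] 0.1
301 0.0729 [54.3 -0.6] [ 7.3 23.7] 0.0
```

View pics/w10c.png

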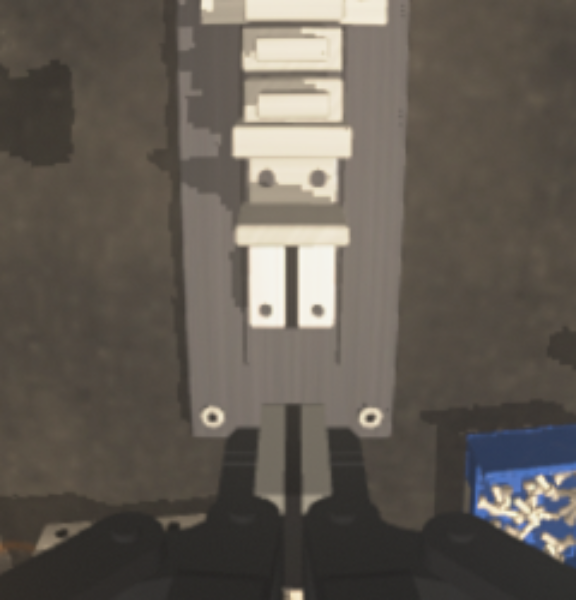

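The picture shows both spacers upright and square at (292,100) and (292,50), and the stop above them. The push plate is at (292,235) with free room behind it over the rail. I'll descend behind it with the gripper shut.

```bash
python3 -m inch '[[[-0.008,-0.001,0.03],[0,0,0],0],[[0,0,0.04],[0,0,0],0],[[0,0,0.04],[0,0,0],0],[[0,0,0.02],[0,0,0],0],[[0,0,0.009],[0,0,0],0],[[0,0,0],[0,0,0],0],[[0,0,0],[0,0,0],0],[[0,0,0],[0,0,0],0]]'
python3 -m inch '[[[0.003,0,0],[0,0,0],0],[[0.003,0,0],[0,0,0],0],[[0,0,0],[0,0,0],0],[[0,0,0],[0,0,0],0],[[0,0,0],[0,0,0],0]]'
python3 -c "
from h import *
p,R,s=pose();print('F',tofx(p[:2]*1000,np.array([506.9,-232.6]),94.1),p,s['contact_force'])"
```

```text
time: 21.5
tool_pos: [0.5109, -0.2708, 0.0665]
tool_rot: [0.002, 0.681, 0.732, 0.0]
contact_force: [-0.4, -0.8, -0.5]
gripper_width: 0.001
grasp_force: 0.0
time: 22.0
tool_pos: [0.5092, -0.264, 0.0644]
tool_rot: [0.0, 0.681, 0.732, -0.0]
contact_force: [0.6, 0.6, 0.5]
gripper_width: -0.002
grasp_force: 0.0
F [-31.51632812  -0.06748876] [ 0.50922065 -0.26403085  0.06437442] [0.58495569 0.63142745 0.49882276]
```

```bash
python3 -m inch '[[[0.002,0,0],[0,0,0],0],[[0.002,0,0],[0,0,0],0],[[0.002,0,0],[0,0,0],0],[[0.001,0,0],[0,0,0],0],[[0,0,0],[0,0,0],0],[[0,0,0],[0,0,0],0]]' | sed -n '1,2p;4p'
python3 -m inch '[[[0.001,0,0],[0,0,0],0],[[0.001,0,0],[0,0,0],0],[[0.001,0,0],[0,0,0],0],[[0.001,0,0],[0,0,0],0],[[0,0,0],[0,0,0],0],[[0,0,0],[0,0,0],0]]'| sed -n '1,2p;4p'
python3 -m inch '[[[0.001,0,0],[0,0,0],0],[[0.001,0,0],[0,0,0],0],[[0,0,0],[0,0,0],0],[[0,0,0],[0,0,0],0],[[0,0,0],[0,0,0],0]]'| sed -n '1,2p;4p'
```

```text
time: 22.6
tool_pos: [0.5087, -0.2572, 0.0643]
contact_force: [-0.9, -1.0, -2.0]
time: 23.2
tool_pos: [0.5084, -0.2531, 0.0643]
contact_force: [0.8, -3.2, -2.1]
time: 23.7
tool_pos: [0.5083, -0.2511, 0.0643]
contact_force: [0.3, -4.1, -2.5]
```

```bash
for i in 1 2 3; do python3 -m inch '[[[0.001,0,0],[0,0,0],0],[[0.001,0,0],[0,0,0],0],[[0,0,0],[0,0,0],0],[[0,0,0],[0,0,0],0],[[0,0,0],[0,0,0],0]]'| sed -n '1,2p;4p'; done
```

```text
time: 24.2
tool_pos: [0.5081, -0.2494, 0.0643]
contact_force: [0.6, -5.9, -2.8]
time: 24.7
tool_pos: [0.5081, -0.2491, 0.0644]
contact_force: [0.5, -11.7, -6.9]
time: 25.2
tool_pos: [0.5081, -0.249, 0.0645]
contact_force: [1.7, -17.5, -9.5]
```

```bash
python3 -m inch '[[[0.001,0,0],[0,0,0],0],[[0,0,0],[0,0,0],0],[[0,0,0],[0,0,0],0],[[0,0,0],[0,0,0],0],[[0,0,0],[0,0,0],0]]'| sed -n '1,2p;4p'
python3 - <<'E'
from fx import *
fx('w11')
W=np.load('pics/w11.npz')['W'];c=np.array([506.9,-232.6]);F=tofx(W[...,:2]*1000,c,94.1)
m=(W[...,2]>.06)&(W[...,2]<.08)&(F[...,0]>35)&(F[...,0]<64)&(abs(F[...,1])<30)
for x0,x1 in((36,49),(50,63)):
    k=m&(F[...,0]>x0)&(F[...,0]<x1);r=cv2.minAreaRect(F[k].astype(np.float32));print(k.sum(),np.median(W[k][:,2]),np.round(r[0],1),np.round(r[1],1),r[2])
im=np.load('pics/w11.npz')['im'];cv2.imwrite('pics/w11c.png',cv2.resize(im[80:330,200:440],None,fx=2.4,fy=2.4)[...,::-1])
E
```

```text
time: 25.7
tool_pos: [0.5081, -0.2489, 0.0645]
contact_force: [2.3, -21.9, -11.0]
plate 23353 z 0.011 lo [-106.6  -47.5] hi [123.7  47.4] [ 3.8 -0.1] [ 96.6 243.7] 89.9
stop foot 2949 z 0.025 lo [ 66.6 -36.6] hi [96.6 35.2] [81.7 -0.6] [30.4 72.6] 0.0
stop blk 6697 z 0.0491 lo [ 62.5 -18.4] hi [96.1 17.1] [79.4 -0.4] [34.6 36.6] 0.1
sp body 2405 z 0.0507 lo [ 29.2 -20.4] hi [61.8 20.3] [45.5 -0.1] [32.8 42.6] 0.1
sp tab 3281 z 0.0728 lo [ 38.5 -12.4] hi [62.  11.6] [50.2 -0.3] [24.1 24.1] 1.6
jaw 996 z 0.0488 lo [  1.7 -21.5] hi [26.  21.2] [13.6 -0. ] [43.5 25.2] 89.1
push 2744 z 0.0707 lo [-23.7 -19.3] hi [ 3.3 19.3] [-10.6   0.1] [28.3 40.1] 0.2
1824 0.07272436340362162 [42.6 -0.7] [ 8.8 23.8] 0.43311944603919983
1647 0.07285658144326725 [58.6  0.1] [23.8  8.4] 89.87906646728516
```

View pics/w11c.png

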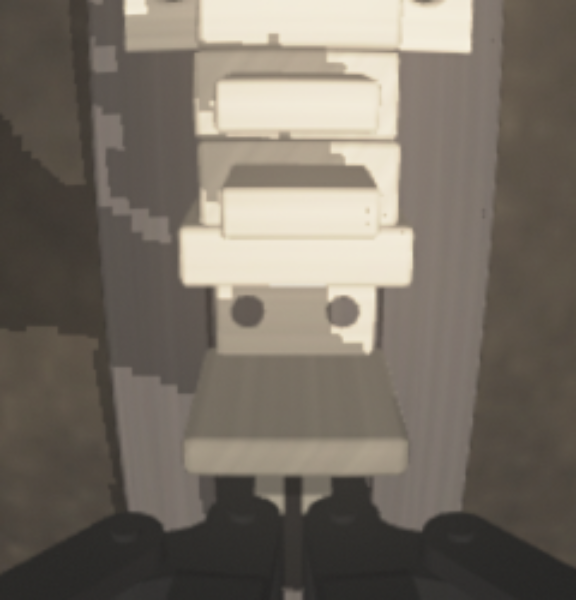

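The picture shows the stack closed tight: jaw, two square upright spacers at (300,205) and (297,105), then the seated stop. The fingers press the push plate with about 22 N, so I'm handing in.

```bash
python3 -c "
from plant import manip
print(manip.job_done())"
```

```text
the job is handed in; nothing more can be done
None
```

I handed the job in at about 26 s with the end stop seated on both dowels, one spacer added (two in the gap), and the shut gripper holding the jaw on the stack at about 22 N; no verdict came back.

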